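# Assemble the sieve stack on its receiving pan

### The job

Build the sieve stack for the next sediment sample on the receiving pan: the finest sieve straight onto the pan, the medium one on that, the coarsest on top, and the lid on last, each fully seated in the one below and upright. Leave the jar and the brush where they are, and leave the finished stack standing free.

Things in the scene. Friction and masses are not known exactly. Their poses are not given: they have to be found in the camera images.
- pan: Receiving pan: a plain steel cup of 60 mm outside diameter with a closed floor and no mesh (wall 2.5 mm, bore 55 mm), fixed in the middle of a round aluminium plate 92 mm across and 8 mm thick with three dark screw heads; the plate is fixed to the bench. Its rim is 35 mm above the bench. Origin: centre of the plate's underside, on the bench; z up.
- sieve_fine: Loose steel sieve: round tube, 60 mm outside, 55 mm bore, open top, finest mesh (thin wires 2.6 mm apart, almost a closed floor), the lowest sieve. Frame 22 mm tall; below it a spigot 8 mm long (51 mm across, 43 at its foot) fits the bore of the piece below; 30 mm tall in all, about 70 g, stands upright. Origin: centre of the spigot's foot; z up. Seated, its origin is 8 mm below the lower piece's rim.
- sieve_medium: Loose steel sieve: round tube, 60 mm outside, 55 mm bore, open top, medium mesh (wires 7.5 mm apart, seven each way). Frame 28 mm tall; below it a spigot 8 mm long (51 mm across, 43 at its foot) fits the bore of the piece below; 36 mm tall in all, about 80 g, stands upright. Origin: centre of the spigot's foot; z up. Seated, its origin is 8 mm below the lower piece's rim.
- sieve_coarse: Loose steel sieve: round tube, 60 mm outside, 55 mm bore, open top, coarsest mesh (two bars each way, 18 mm apart), the tallest sieve. Frame 34 mm tall; below it a spigot 8 mm long (51 mm across, 43 at its foot) fits the bore of the piece below; 42 mm tall in all, about 90 g, stands upright. Origin: centre of the spigot's foot; z up. Seated, its origin is 8 mm below the lower piece's rim.
- lid: Loose steel lid: closed disc 60 mm across and 5 mm thick with a black round knob on top (20 mm diameter, from 17 to 37 mm above the origin). Below the disc a spigot 8 mm long (51 mm across, 43 at its foot). Stands upright, about 70 g. Origin: centre of the spigot's foot; z up. Seated, its origin is 8 mm below the lower piece's rim.
- jar: Bystander: closed brown screw jar with a white cap, 62 mm diameter, 78 mm tall, loose. Origin: centre of its underside. Not to be used or moved.
- brush: Bystander: flat bristle brush with a wooden handle, 202 x 48 x 15 mm, lying on the right of the work, loose. Origin: centre of its underside. Not to be used or moved.

How it is judged:
By the outcome, as a careful person would: the job done as asked, in the order asked, and still so for the second after the job is handed in, with the robot touching nothing.
It also fails if it takes over 104 s, if anything falls off the work surface, if the arm or the gripper's body presses on something with over 40 N, if the wrist force passes 120 N, or if a joint passes its speed limit or range.

### The arm

A 7-joint arm with a two-finger parallel gripper is mounted at the origin on a cart in front of the work surface, level with it; the furniture and walls round the work are solid. World frame = base frame: x ahead of the robot, y to its left, z up, the work surface at z = 0. Lengths are in m, angles in rad, forces in N, time in s.
With the tool pointing down it reaches from about 0.4 to 0.85 m from the base axis. Payload 6.9 kg.
Tool frame: the origin (TCP) lies on the centre line of the jaws, within the pads' length; the fingertips stand 25 mm ahead of it and the grasp point (between the pads) lies 6 mm ahead of it (finger_overhang is the z of the fingertips in the tool frame, in m); z points along the fingers, x is the direction in which the jaws open and shut, and the axes are right-handed (so a half turn about z gives the same grasp; the last joint's range is limited). The gripper opens to 85 mm and grips with 20 to 120 N. Pads are 22 mm wide; open, the fingers measure 114 mm over their backs; the gripper's body (76 mm by 85 mm) begins 54 mm behind the grasp point. The pads swing forward as they close: fully open they stand 13 mm farther back than shut.
Start: joints at [-1.087, 0.507, -0.238, 1.5, 0.126, 1.149, -0.155], TCP at [0.231, 0.581, 0.256] pointing down, gripper open.
Joint ranges: [-3.08, 3.08], [-0.24, 2.05], [-1.43, 1.35], [0, 2.5], [-1.52, 4.66], [0.17, 1.96], [-2.89, 2.89]. Speed limits (rad/s): [2.39, 2.39, 3.14, 3.14, 3.14, 3.14, 3.14].

### API

Orientations are given as a unit quaternion [x, y, z, w].
In Python, from plant import observe, grab_frame, camera_params, hand_in, search_frame, finger_overhang gives the robot as it stands.
- The arm moves only by the shell command python3 -m inch 'ROWS' [OPENING] [FORCE]. ROWS is JSON, one flat list of numbers, 4 for each row, row after row: the shift along the tool's x, y, z in m, then the turn about the tool's z in rad. A call has 1 to 5 rows; each row is the pose to reach, as a shift and turn from the pose commanded when the call began, along the tool's axes at that moment; what a row does not reach only later rows make up. A row lasts 1/10 s, in which the tool goes at most 50 mm and 8.59 degrees, less where a joint would pass 70% of its speed; a pose out of reach is approached as far as the arm can. A call with a gripper value outside its range is refused whole. OPENING is the opening, from 0 (shut) to 1 (fully open), set as the call begins (- or left out, the last holds). The fingers move at their own pace and stop on an object; FORCE is the grip in N (left out, the last holds). Time passes only in rows, so rows that repeat a pose let the fingers close. It gives the time, the measured TCP pose, the force and the opening at its end, in the units of the state.
- observe(): the state, without advancing time (a new reading comes with each control period).
- grab_frame(name): name is "side" or "top" or "wrist"; returns (picture, depth): 420x560x3 uint8, blue, green, red; 420x560 float32, m along the optical axis (not along the pixel's ray), 0 where there is no reading.
- camera_params(name): a dict with "mtx" (3x3 intrinsics, pixels), "R" (3x3) and "t" (3): a world point X has camera coordinates R X + t; the wrist camera has in their place "hand_eye" (4x4, takes a point from camera to tool coordinates, whose origin is the TCP and whose axes are the tool frame's). Camera axes: x right, y down, z forward; pixel columns grow to the right and rows downward; lengths in m; the calibration is good to about 2 mm. A picture is of the moment at which its call begins: read the wrist's pose just before it. camera_params takes no time and is no camera call.
- hand_in(): hands the job in, once; it reports no verdict.
Trained networks look in the newest picture that a camera, given by its name, has taken for a name from the list of things; names that differ only in an ending like _2 or _b are one class to them, and where a whole thing is asked for, a point or a joint stands for the part that bears it (a point fixed in the world has none). Each returns a list of dicts, best first, with "p" (0 to 1); they miss things now and then, are a little off and sometimes report something else, mostly with a low value. They report only what shows in the picture. A call takes as long as a camera call.
- search_frame(camera, thing): "at" ([x, y, z] in m, in world coordinates, good to about 4 mm: the middle of the surface that is visible of it).
The state is a dict: "t": time; "qpos": joint angles; "joint_velocities": joint speeds; "joint_torque": joint torques, N m; "tool_pos": TCP position; "tool_rot": TCP orientation; "wrist_force": force on the tool from outside, world axes, zero at the start; "moment": the same for the moment, N m; "opening": opening from 0.0 (shut) to 1.0 (fully open).
Only numpy, scipy, OpenCV 4.12 (cv2) and the standard library are available. Lean on these libraries where they do the work, as an engineer would, in place of code of your own. Each camera call takes 0.05 s, during which the arm holds its last target. There are 200 camera calls.

## Working session

There is one attempt and no reset: what is moved stays moved. The work goes in short steps, Python scripts to look and compute and a shell command to move; the robot and the scene stay as the last step left them, time stands still between calls to the robot, and variables do not carry over. Pictures are saved under pics/ and viewed, about 12 in all and at most 16, crops included, and the job is handed in when it is done.

```bash
ls; mkdir -p pics; python3 - <<'E'
from plant import *
import cv2,numpy as np
s=observe();print(s['t'],s['tool_pos'],s['tool_rot'],s['opening'],finger_overhang)
for c in('top','side'):
    im,d=grab_frame(c);cv2.imwrite(f'pics/{c}0.png',im)
    p=camera_params(c);print(c,np.round(-p['R'].T@p['t'],3))
    for n in('pan','sieve_fine','sieve_medium','sieve_coarse','lid','jar','brush'):
        print(n,[(np.round(r['at'],3).tolist(),round(r['p'],2)) for r in search_frame(c,n)[:3]])
E
```

```text
pics
0.0 [0.23042542 0.58046451 0.25543573] [ 8.27302554e-01  5.61755896e-01 -7.41897723e-04  4.96806294e-04] 0.996080702402709 0.025
top [ 0.523 -0.004  0.877]
pan [([0.5, 0.077, 0.006], 0.56)]
sieve_fine [([0.64, -0.062, 0.011], 0.87)]
sieve_medium [([0.658, 0.217, 0.012], 0.79)]
sieve_coarse [([0.64, 0.072, 0.014], 0.73)]
lid [([0.509, 0.201, 0.012], 0.74)]
jar [([0.491, -0.081, 0.079], 0.66)]
brush [([0.561, -0.167, 0.013], 0.96)]
side [0.427 0.703 0.49 ]
pan [([0.507, 0.091, 0.007], 0.97)]
sieve_fine [([0.638, -0.057, 0.021], 0.88)]
sieve_medium [([0.654, 0.213, 0.02], 0.71), ([0.507, 0.211, 0.014], 0.25), ([0.483, -0.054, 0.053], 0.19)]
sieve_coarse [([0.637, 0.077, 0.023], 0.61)]
lid [([0.509, 0.212, 0.016], 0.65), ([0.654, 0.212, 0.021], 0.59)]
jar [([0.483, -0.053, 0.053], 0.92)]
brush [([0.565, -0.152, 0.013], 0.57)]
```

View pics/top0.png

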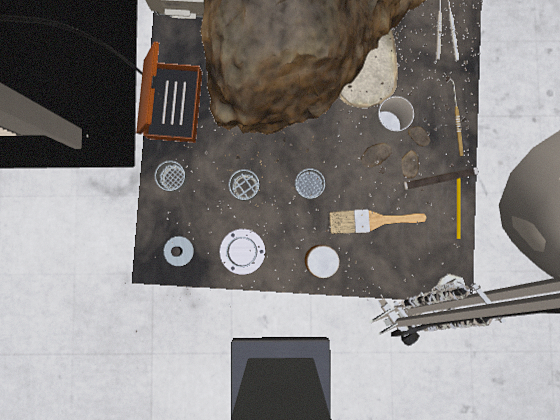

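View pics/side0.png

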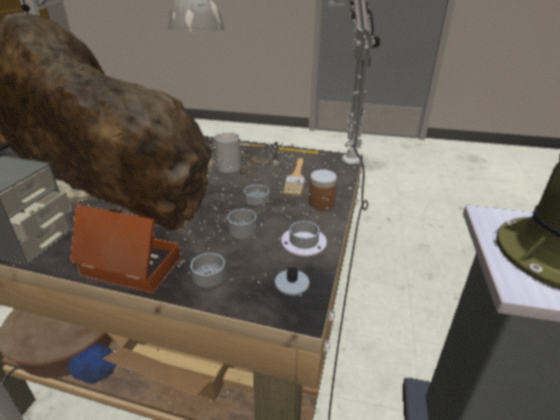

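The top view agrees with the networks. Medium is at (170,176), coarse (244,184), fine (310,183), lid (178,251), pan (242,252) and jar (322,262). The big rock lies just beyond the sieves. Next I'll fit the rims and check the rock's clearance.

```bash
cat > h.py <<'E'
from plant import *
import cv2,numpy as np
from scipy.optimize import least_squares
from scipy.spatial.transform import Rotation as Rn
def cloud(c):
    s=observe(); im,d=grab_frame(c); p=camera_params(c); K=p['mtx']
    v,u=np.nonzero(d>0); z=d[v,u]
    P=np.c_[(u-K[0,2])/K[0,0]*z,(v-K[1,2])/K[1,1]*z,z]
    if c=='wrist':
        H=p['hand_eye']; P=P@H[:3,:3].T+H[:3,3]
        P=Rn.from_quat(s['tool_rot']).apply(P)+s['tool_pos']
    else: P=(P-p['t'])@p['R']
    return im,P,(u,v)
def ring(P,xy,zr,tol=.004,r=(.0265,.0315),c0=None):
    "centre of the annulus at height zr near xy"
    c=np.array(xy,float)
    Q=P[(abs(P[:,2]-zr)<tol)&(np.hypot(*(P[:,:2]-c).T)<.045)]
    rm=np.mean(r)
    for w in (.012,.006,.004):
        q=Q[abs(np.hypot(*(Q[:,:2]-c).T)-rm)<w]
        if len(q)<8: return c,len(q),0
        c=least_squares(lambda c:np.hypot(*(q[:,:2]-c).T)-rm,c,loss='soft_l1',f_scale=.001).x
    return c,len(q),np.median(q[:,2])
def state():
    s=observe(); R=Rn.from_quat(s['tool_rot']).as_matrix()
    print('t',round(s['t'],2),'tcp',np.round(s['tool_pos'],4),'x',np.round(R[:,0],3),'z',np.round(R[:,2],3),'op',round(s['opening'],3),'F',np.round(s['wrist_force'],1)); return s,R
E
python3 - <<'E'
from h import *
for c in('top','side'):
    im,P,uv=cloud(c)
    print(c,'bench z',np.median(P[(abs(P[:,0]-.57)<.01)&(abs(P[:,1]-.14)<.02)][:,2]))
    for n,xy,z in(('pan',(.505,.083),.035),('fine',(.64,-.06),.03),('med',(.656,.215),.036),('coarse',(.64,.075),.042)):
        C,k,m=ring(P,xy,z); print(n,np.round(C,4),k,round(m,4))
    q=P[(abs(P[:,2]-.027)>0)&(abs(P[:,2]-.037)<.004)&(np.hypot(P[:,0]-.51,P[:,1]-.205)<.035)];print('knob',q.mean(0),len(q))
    q=P[(abs(P[:,2]-.013)<.003)&(np.hypot(P[:,0]-.51,P[:,1]-.205)<.04)];print('disc',q.min(0),q.max(0),len(q))
    q=P[(P[:,0]>.55)&(P[:,2]>.06)&(abs(P[:,1])<.3)]
    for y in np.arange(-.2,.3,.05):
        s=q[abs(q[:,1]-y)<.025]
        if len(s):print('rock y%.2f'%y,'minx %.3f'%s[:,0].min(),'zmax %.2f'%s[:,2].max(),end=' | ')
    print()
E
```

```text
top bench z 0.00027693030568313055
pan [0.5047 0.0724] 130 0.035
fine [ 0.6387 -0.064 ] 128 0.03
med [0.6555 0.2128] 140 0.036
coarse [0.6357 0.0662] 135 0.042
knob [0.50659255 0.19990234 0.03692385] 80
disc [0.4786378  0.17064319 0.01000692] [0.53480219 0.2298498  0.01599157] 572
rock y-0.20 minx 0.550 zmax 0.51 | rock y-0.15 minx 0.667 zmax 0.20 | rock y-0.10 minx 0.748 zmax 0.25 | rock y-0.05 minx 0.553 zmax 0.27 | rock y-0.00 minx 0.638 zmax 0.28 | rock y0.05 minx 0.561 zmax 0.28 | rock y0.10 minx 0.585 zmax 0.27 | rock y0.15 minx 0.964 zmax 0.10 | rock y0.20 minx 0.737 zmax 0.14 | rock y0.25 minx 0.734 zmax 0.13 | 
side bench z -9.6773595311923e-05
pan [0.5023 0.0756] 140 0.0336
fine [ 0.6364 -0.0608] 101 0.0284
med [0.6529 0.2163] 187 0.035
coarse [0.6335 0.0694] 126 0.0405
knob [0.50388425 0.20463754 0.0363665 ] 80
disc [0.47477099 0.17493741 0.01008328] [0.5338566  0.23380159 0.01534619] 526
rock y-0.20 minx 0.617 zmax 0.26 | rock y-0.15 minx 1.031 zmax 0.39 | rock y-0.10 minx 0.754 zmax 0.39 | rock y-0.05 minx 0.605 zmax 0.39 | rock y-0.00 minx 0.635 zmax 0.35 | rock y0.05 minx 0.562 zmax 0.31 | rock y0.10 minx 0.597 zmax 0.28 | rock y0.15 minx 0.769 zmax 0.21 | rock y0.20 minx 0.765 zmax 0.16 | rock y0.25 minx 0.731 zmax 0.16 |
```

```bash
python3 -m inch '[0,0,0,-0.14,0,0,0,-0.26,0,0,0,-0.38]' 1 40; python3 -c "
from h import *
state()"
```

```text
t: 1.2
tool_pos: [0.2305, 0.5809, 0.2563]
tool_rot: [0.705, 0.71, 0.0, 0.0]
wrist_force: [-0.3, 0.3, 0.0]
opening: 0.997
t 1.2 tcp [0.2305 0.5809 0.2563] x [-0.007  1.     0.   ] z [ 0.  0. -1.] op 0.997 F [-0.3  0.3  0. ]
```

```bash
python3 - <<'E'
from h import *
for c in('top','side'):
    im,P,uv=cloud(c)
    print(c,'rows x (count,zmin5%,zmax95%) by y')
    for x in np.arange(.56,.84,.03):
        o=[]
        for y in np.arange(-.15,.29,.05):
            s=P[(abs(P[:,0]-x)<.015)&(abs(P[:,1]-y)<.025)&(P[:,2]>.06),2]
            o.append('%3d %.2f %.2f'%(len(s),*np.percentile(s,[5,95])) if len(s)>4 else '   -         ')
        print('%.2f'%x,' | '.join(o))
E
```

```text
top rows x (count,zmin5%,zmax95%) by y
0.56    -          |    -          |    -          |    -          |    -          |    -          |    -          |    -          |    -         
0.59    -          |    -          |    -          |    -          |    -          |  11 0.06 0.06 |    -          |    -          |    -         
0.62    -          |    -          |   6 0.06 0.06 |    -          |    -          |    -          |    -          |    -          |    -         
0.65    -          |    -          |    -          |    -          |    -          |    -          |    -          |    -          |    -         
0.68    -          |    -          |    -          |    -          |    -          |    -          |    -          |    -          |    -         
0.71    -          |    -          |    -          |    -          |   7 0.15 0.16 |    -          |    -          |    -          |    -         
0.74    -          |  18 0.12 0.13 | 337 0.11 0.15 | 789 0.08 0.17 | 804 0.10 0.19 | 358 0.07 0.16 |    -          |  12 0.12 0.13 | 168 0.07 0.13
0.77    -          | 400 0.13 0.
[... 1221 characters left out ...]
   -          |    -          |  32 0.11 0.16 |    -          |    -          |    -          |    -         
0.74    -          |    -          |  96 0.11 0.15 | 369 0.08 0.17 | 855 0.06 0.19 | 704 0.07 0.17 |    -          |    -          | 687 0.06 0.13
0.77    -          |  62 0.13 0.18 | 191 0.14 0.20 | 221 0.17 0.22 | 403 0.19 0.23 | 1406 0.07 0.21 |  42 0.06 0.08 |   5 0.13 0.13 | 775 0.06 0.13
0.80    -          |  21 0.18 0.23 | 156 0.20 0.25 | 230 0.22 0.25 | 359 0.22 0.25 | 1425 0.08 0.23 |  34 0.06 0.14 |  43 0.13 0.13 | 741 0.06 0.13
0.83    -          |    -          |  61 0.23 0.26 | 180 0.25 0.27 | 339 0.25 0.27 | 1456 0.08 0.24 |    -          |  18 0.13 0.13 | 711 0.06 0.13
```

```bash
python3 -m inch '[-0.04,0.02,0,0,-0.08,0.042,0,0,-0.12,0.065,0,0,-0.16,0.087,0,0,-0.2,0.109,0,0]'; python3 -m inch '[-0.04,0.022,0,0,-0.08,0.044,0,0,-0.12,0.065,0,0,-0.16,0.087,0,0,-0.2,0.109,0,0]';  python3 -c "
from h import *
state();print(np.round(camera_params('wrist')['hand_eye'],3))"
```

```text
t: 1.8
tool_pos: [0.3407, 0.3795, 0.2565]
tool_rot: [0.708, 0.706, 0.0, -0.0]
wrist_force: [1.3, 1.3, -0.3]
opening: 0.998
t: 2.3
tool_pos: [0.4501, 0.1797, 0.2567]
tool_rot: [0.708, 0.706, 0.0, 0.0]
wrist_force: [2.2, 0.4, 0.1]
opening: 1.001
t 2.3 tcp [0.4501 0.1797 0.2567] x [0.002 1.    0.001] z [ 0.001  0.001 -1.   ] op 1.001 F [2.2 0.4 0.1]
[[ 1.    -0.001  0.     0.001]
 [ 0.     0.961  0.276 -0.07 ]
 [-0.001 -0.276  0.961 -0.117]
 [ 0.     0.     0.     1.   ]]
```

```bash
python3 -m inch '[-0.04,0.02,0.01,0,-0.08,0.04,0.02,0,-0.106,0.053,0.03,0,-0.106,0.053,0.03,0]';  python3 - <<'E'
from h import *
state()
im,P,uv=cloud('wrist');cv2.imwrite('pics/w0.png',im)
print('bench',np.median(P[(abs(P[:,0]-.57)<.01)&(abs(P[:,1]-.1)<.04)][:,2]))
for n,xy,z in(('pan',(.5035,.074),.035),('coarse',(.6346,.0678),.042)):
    C,k,m=ring(P,xy,z); print(n,np.round(C,4),k,round(m,4))
E
```

```text
t: 2.7
tool_pos: [0.5037, 0.0704, 0.225]
tool_rot: [0.71, 0.704, -0.001, 0.0]
wrist_force: [-0.5, 0.3, -1.0]
opening: 0.998
t 2.7 tcp [0.5037 0.0704 0.225 ] x [ 0.009  1.    -0.002] z [-0.001 -0.002 -1.   ] op 0.998 F [-0.5  0.3 -1. ]
bench -0.0005657564549211153
pan [0.5036 0.0748] 563 0.0341
coarse [0.6346 0.0685] 537 0.041
```

View pics/w0.png

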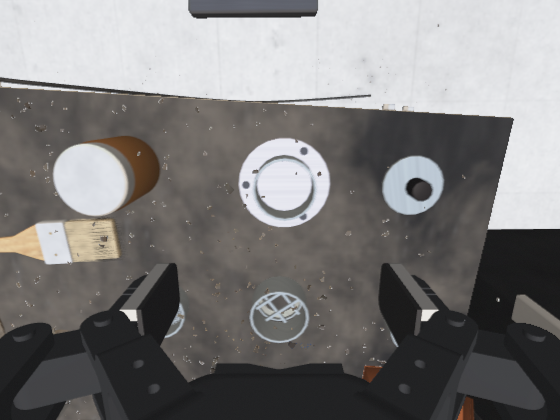

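```bash
python3 -m inch '[-0.033,0.033,0.01,0,-0.066,0.066,0.025,0,-0.099,0.1,0.05,0,-0.133,0.134,0.07,0,-0.133,0.134,0.07,0]';  python3 - <<'E'
from h import *
state()
im,P,uv=cloud('wrist')
print('fine',ring(P,(.6375,-.0624),.03))
E
```

```text
t: 3.25
tool_pos: [0.6385, -0.0614, 0.1532]
tool_rot: [0.709, 0.705, -0.002, -0.0]
wrist_force: [-0.6, -0.5, -0.3]
opening: 0.999
t 3.25 tcp [ 0.6385 -0.0614  0.1532] x [ 0.005  1.    -0.002] z [-0.002 -0.002 -1.   ] op 0.999 F [-0.6 -0.5 -0.3]
fine (array([ 0.63780544, -0.06177675]), 919, np.float64(0.029070964419564596))
```

```bash
python3 -m inch '[0,-0.001,0.04,0,0,-0.001,0.08,0,0,-0.001,0.105,0,0,-0.001,0.119,0,0,-0.001,0.119,0]'; python3 -m inch '[0,0,0,0,0,0,0,0,0,0,0,0,0,0,0,0,0,0,0,0]' 0.4 40; python3 - <<'E'
from h import *
state()
im,P,uv=cloud('wrist');cv2.imwrite('pics/w1.png',im)
E
```

```text
t: 3.8
tool_pos: [0.6349, -0.0552, 0.0365]
tool_rot: [0.706, 0.708, -0.001, -0.001]
wrist_force: [-0.5, -0.2, -0.3]
opening: 1.001
t: 4.3
tool_pos: [0.6372, -0.057, 0.04]
tool_rot: [0.706, 0.708, 0.001, 0.001]
wrist_force: [-1.3, 1.4, 6.4]
opening: 0.681
t 4.3 tcp [ 0.6372 -0.057   0.04  ] x [-0.002  1.     0.   ] z [ 0.004  0.    -1.   ] op 0.681 F [-1.3  1.4  6.4]
```

View pics/w1.png

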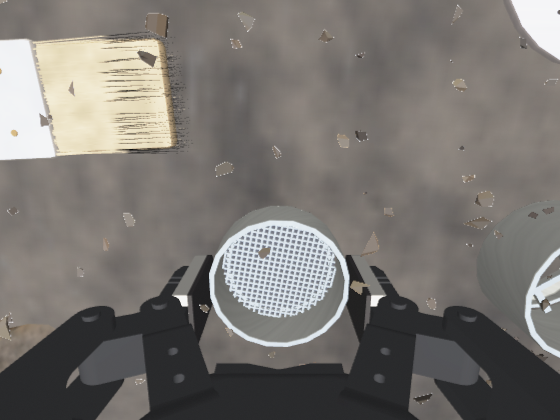

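The sieve (rim centred at about (280,283)) is between the pads. The pose reading seems to wander, so I'll hold and re-read.

```bash
for i in 1 2 3; do python3 -m inch '[0,0,0,0]' | tr '\n' ' '; echo; done; python3 - <<'E'
from h import *
im,P,uv=cloud('wrist')
s=state()
for z in(.03,.035):print('fine',ring(P,(.637,-.06),z))
im,P,uv=cloud('top');
print('top',ring(P,(.637,-.06),.03,.003), 'expect .6387,-.064 if unmoved')
E
```

```text
t: 4.45 tool_pos: [0.6372, -0.0569, 0.04] tool_rot: [0.706, 0.708, 0.001, 0.001] wrist_force: [-1.6, 1.1, 7.2] opening: 0.681 
t: 4.55 tool_pos: [0.6372, -0.057, 0.04] tool_rot: [0.706, 0.708, 0.001, 0.001] wrist_force: [-1.7, 1.5, 7.1] opening: 0.683 
t: 4.65 tool_pos: [0.6372, -0.0569, 0.04] tool_rot: [0.706, 0.708, 0.001, 0.001] wrist_force: [-1.4, 0.7, 6.4] opening: 0.683 
t 4.7 tcp [ 0.6372 -0.0569  0.04  ] x [-0.002  1.     0.   ] z [ 0.004  0.    -1.   ] op 0.684 F [-1.7  1.1  7.8]
fine (array([ 0.63717261, -0.05628867]), 3404, np.float64(0.029019148089208024))
fine (array([ 0.63361419, -0.05620326]), 544, np.float64(0.03486957640880635))
top (array([ 0.637, -0.06 ]), 0, 0) expect .6387,-.064 if unmoved
```

```bash
python3 -m inch '[0,0,0,0,0,0,0,0,0,0,0,0]' 0.85 40| tr '\n' ' '; python3 -m inch '[0,0,-0.004,0,0,0,-0.008,0,0,0,-0.008,0,0,0,-0.008,0]'| tr '\n' ' ' ; python3 - <<'E'
from h import *
im,P,uv=cloud('wrist')
s=state()
print('fine',ring(P,(.637,-.06),.03))
im,P,uv=cloud('side');cv2.imwrite('pics/s1.png',cv2.resize(im[120:270,180:380],None,fx=4,fy=4))
E
```

```text
t: 5.05 tool_pos: [0.6362, -0.0573, 0.0378] tool_rot: [0.706, 0.708, 0.0, 0.0] wrist_force: [0.1, -0.1, 0.0] opening: 0.849 t: 5.45 tool_pos: [0.6361, -0.0572, 0.0455] tool_rot: [0.706, 0.708, 0.0, 0.0] wrist_force: [0.0, 1.1, -0.2] opening: 0.852 t 5.5 tcp [ 0.636  -0.0572  0.0453] x [-0.002  1.    -0.   ] z [ 0. -0. -1.] op 0.85 F [-0.   0.1 -0.3]
fine (array([ 0.63728731, -0.05630746]), 2805, np.float64(0.028984279151614546))
```

View pics/s1.png

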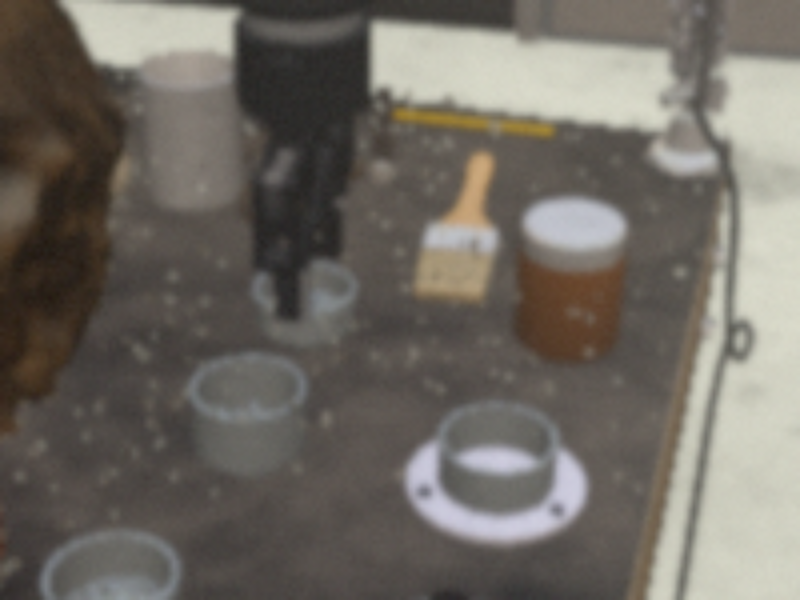

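The near fingertip ends at about (290,318), partway down the sieve. I'll measure its height from the side depth.

```bash
python3 - <<'E'
from h import *
for c in('side','wrist'):
    im,P,(u,v)=cloud(c)
    for lo,hi in((-.03,.0),):
        m=(P[:,1]>lo-.0)&(P[:,1]<hi)&(abs(P[:,0]-.636)<.012)&(P[:,2]>.006)&(P[:,2]<.12)
        q=P[m]; g=im[v[m],u[m]].mean(1); q=q[g<70]
        print(c,len(q)); 
        for z in np.arange(.005,.08,.005):
            s=q[abs(q[:,2]-z)<.0025]
            if len(s):print('%.3f'%z,len(s),np.round(np.median(s[:,:2],0),3))
E
```

```text
side 94
0.040 11 [ 0.634 -0.008]
0.045 10 [ 0.633 -0.007]
0.050 13 [ 0.631 -0.007]
0.055 8 [ 0.633 -0.008]
0.060 16 [ 0.635 -0.007]
0.065 8 [ 0.632 -0.006]
0.075 1 [ 0.642 -0.022]
wrist 4592
0.030 74 [ 0.632 -0.02 ]
0.035 163 [ 0.63 -0.02]
0.040 247 [ 0.631 -0.02 ]
0.045 262 [ 0.631 -0.02 ]
0.050 309 [ 0.63 -0.02]
0.055 351 [ 0.631 -0.02 ]
0.060 276 [ 0.63 -0.02]
0.065 157 [ 0.629 -0.02 ]
0.070 82 [ 0.628 -0.003]
0.075 254 [ 0.628 -0.004]
```

The wrist depth shows the tips about 18 mm ahead of the TCP at this opening, so the 7 N was only the pads dragging the sieve down. I'll grip lower.

```bash
python3 -m inch '[0.001,0.001,0.006,0,0.001,0.001,0.013,0,0.001,0.001,0.013,0]'| tr '\n' ' '; python3 -m inch '[0,0,0,0,0,0,0,0,0,0,0,0,0,0,0,0]' 0.4 40| tr '\n' ' ' ; python3 -m inch '[0,0,-0.01,0,0,0,-0.04,0,0,0,-0.08,0,0,0,-0.08,0]'| tr '\n' ' ' ; python3 - <<'E'
from h import *
im,P,uv=cloud('wrist')
s,R=state()
for dz in(-.012,-.008,-.004,0,.004,.008):
    z=s['tool_pos'][2]+dz;print(round(z,4),ring(P,s['tool_pos'][:2],z,.002))
E
```

```text
t: 5.95 tool_pos: [0.6361, -0.0561, 0.0307] tool_rot: [0.706, 0.708, -0.001, -0.001] wrist_force: [0.6, 0.0, 0.1] opening: 0.849 t: 6.35 tool_pos: [0.6369, -0.0563, 0.0323] tool_rot: [0.706, 0.708, -0.0, -0.0] wrist_force: [0.3, 0.3, -0.0] opening: 0.691 t: 6.75 tool_pos: [0.6402, -0.0563, 0.1185] tool_rot: [0.706, 0.708, 0.003, 0.004] wrist_force: [2.0, 0.0, 0.5] opening: 0.687 t 6.8 tcp [ 0.6389 -0.0563  0.116 ] x [-0.002  1.    -0.   ] z [ 0.006 -0.    -1.   ] op 0.687 F [-0.4 -0.1 -0.9]
0.104 (array([ 0.64006052, -0.05570689]), 1271, np.float64(0.10403275755345745))
0.108 (array([ 0.64001084, -0.05570484]), 1370, np.float64(0.10810218261715646))
0.112 (array([ 0.64001437, -0.05566702]), 1530, np.float64(0.11216610638758696))
0.116 (array([ 0.641107  , -0.05565583]), 3027, np.float64(0.11540907028018692))
0.12 (array([ 0.63689258, -0.05566983]), 324, np.float64(0.1200393933882416))
0.124 (array([ 0.63718245, -0.05558613]), 366, np.float64(0.12392985240388132))
```

```bash
python3 -m inch '[0.03,-0.033,-0.01,0,0.06,-0.066,-0.01,0,0.095,-0.1,-0.01,0,0.131,-0.137,0.01,0,0.131,-0.137,0.02,0]'| tr '\n' ' ';  python3 -m inch '[0,0,0,0,0,0,0,0]'| tr '\n' ' ' ; cat >> h.py <<'E'
def held(zrel=-.004):
    "held piece's centre by the rim walls just under its rim, wrist camera"
    im,P,uv=cloud('wrist'); s,R=state(); z=s['tool_pos'][2]+zrel
    C=ring(P,s['tool_pos'][:2],z,.003); print('held centre',np.round(C[0],4),C[1]); return im,P,C[0]
E
python3 - <<'E'
from h import *
im,P,C=held(); cv2.imwrite('pics/w2.png',im)
print('to go tool x,y',np.round([.0748-C[1],.5036-C[0]],4))
E
```

```text
t: 7.3 tool_pos: [0.4944, 0.0789, 0.0916] tool_rot: [0.704, 0.71, -0.001, -0.002] wrist_force: [1.1, -0.2, -0.5] opening: 0.688 t: 7.5 tool_pos: [0.5002, 0.0739, 0.0923] tool_rot: [0.706, 0.708, -0.0, 0.0] wrist_force: [0.3, -0.2, -0.1] opening: 0.686 t 7.55 tcp [0.5007 0.0736 0.0926] x [-0.001  1.    -0.   ] z [ 0.001 -0.    -1.   ] op 0.689 F [ 0.5 -0.4 -1.2]
held centre [0.5007 0.0746] 3926
to go tool x,y [0.0002 0.0029]
```

View pics/w2.png

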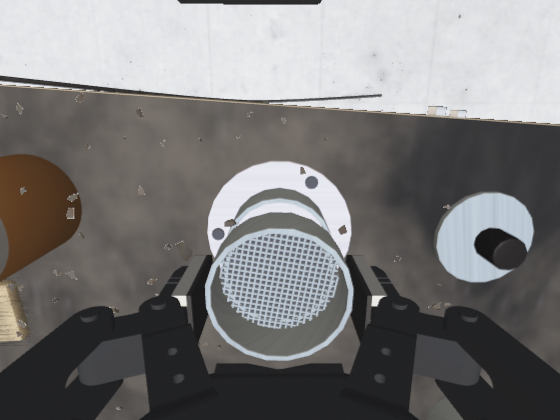

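The fine sieve (rim about (280,293)) hangs level over the pan. I'll shift 2.5 mm and lower it.

```bash
python3 -m inch '[0,0.0025,0.008,0,0,0.0025,0.018,0,0,0.0025,0.024,0,0,0.0025,0.024,0]'| tr '\n' ' ';  python3 - <<'E'
from h import *
im,P,C=held()
print('to go tool x,y',np.round([.0748-C[1],.5036-C[0]],4))
E
```

```text
t: 7.95 tool_pos: [0.5016, 0.0741, 0.067] tool_rot: [0.707, 0.708, -0.001, -0.001] wrist_force: [-0.6, -0.5, -1.6] opening: 0.688 t 8.0 tcp [0.5018 0.0742 0.0675] x [-0.002  1.    -0.   ] z [-0.002 -0.    -1.   ] op 0.69 F [-0.7 -0.6 -0.3]
held centre [0.5021 0.0747] 3824
to go tool x,y [0.0001 0.0015]
```

```bash
python3 -m inch '[0,0.001,0.003,0,0,0.001,0.006,0,0,0.001,0.009,0,0,0.001,0.012,0,0,0.001,0.012,0]'| tr '\n' ' ';  python3 - <<'E'
from h import *
im,P,C=held()
print('to go tool x,y',np.round([.0748-C[1],.5036-C[0]],4))
for z in (.055,.057,.059,.061,.063): print(z,ring(P,C,z,.001)[1])
E
```

```text
t: 8.5 tool_pos: [0.5033, 0.0746, 0.0589] tool_rot: [0.706, 0.708, 0.001, 0.001] wrist_force: [-9.1, -2.0, 32.9] opening: 0.69 t 8.55 tcp [0.5034 0.0746 0.0589] x [-0.002  1.    -0.   ] z [ 0.002 -0.    -1.   ] op 0.688 F [-7.1 -1.5 32. ]
held centre [0.5038 0.0752] 4079
to go tool x,y [-0.0004 -0.0002]
0.055 1623
0.057 1671
0.059 166
0.061 171
0.063 181
```

Rim height is about 57 mm, which is the seated height, and the force has risen to match. Releasing and checking.

```bash
python3 -m inch '[0,0,-0.002,0,0,0,-0.003,0]'| tr '\n' ' ';python3 -m inch '[0,0,0,0,0,0,0,0,0,0,0,0]' 1| tr '\n' ' '; python3 -m inch '[0,0,-0.03,0,0,0,-0.08,0,0,0,-0.11,0,0,0,-0.11,0,0,0,-0.11,0]'| tr '\n' ' '; python3 - <<'E'
from h import *
im,P,uv=cloud('wrist');state()
r=ring(P,(.5036,.0748),.057);print(r)
c=r[0];a=np.arctan2(P[:,1]-c[1],P[:,0]-c[0]);rr=np.hypot(*(P[:,:2]-c).T)
m=(abs(rr-.0288)<.0008)&(abs(P[:,2]-.057)<.006)
for k in range(-3,4): 
    q=P[m&(abs(a-k*.9)<.25),2]; print(k,len(q),np.round(np.median(q),4) if len(q) else '')
E
```

```text
t: 8.75 tool_pos: [0.5034, 0.0746, 0.0597] tool_rot: [0.706, 0.708, 0.0, 0.0] wrist_force: [-0.3, -0.5, -0.7] opening: 0.693 t: 9.05 tool_pos: [0.5031, 0.0745, 0.059] tool_rot: [0.706, 0.708, -0.0, -0.0] wrist_force: [0.3, -0.1, 0.5] opening: 0.998 t: 9.55 tool_pos: [0.5033, 0.0744, 0.1695] tool_rot: [0.706, 0.708, 0.0, 0.0] wrist_force: [0.3, -0.2, -0.2] opening: 1.004 t 9.6 tcp [0.5027 0.0744 0.1686] x [-0.002  1.    -0.   ] z [-0.001 -0.    -1.   ] op 1.0 F [ 0.1  0.  -0. ]
(array([0.50437773, 0.07521369]), 999, np.float64(0.056128500304953755))
-3 63 0.0558
-2 42 0.0563
-1 44 0.0565
0 51 0.056
1 43 0.0564
2 44 0.0563
3 62 0.056
```

Fine sieve is seated and level: the rim reads 56 mm all round, with the known −1 mm bias. Next the medium sieve.

```bash
python3 -m inch '[0.03,0.032,0,0,0.06,0.064,0,0,0.09,0.097,0,0,0.12,0.13,0.01,0,0.14,0.151,0.015,0]'| tr '\n' ' '; python3 -m inch '[0,0,0,0,0,0,0,0,0,0,0,0]'| tr '\n' ' '; python3 - <<'E'
from h import *
im,P,uv=cloud('wrist');s,R=state();cv2.imwrite('pics/w3.png',im)
r=ring(P,(.6542,.2146),.036);print(r)
print('tool dx dy',r[0][1]-s['tool_pos'][1],r[0][0]-s['tool_pos'][0])
E
```

```text
t: 10.1 tool_pos: [0.6544, 0.2172, 0.1508] tool_rot: [0.706, 0.708, -0.001, -0.001] wrist_force: [-0.4, 0.4, -0.6] opening: 1.005 t: 10.4 tool_pos: [0.653, 0.2135, 0.1531] tool_rot: [0.707, 0.708, -0.001, -0.0] wrist_force: [-0.5, 0.3, -0.4] opening: 1.004 t 10.45 tcp [0.6532 0.2134 0.1538] x [-0.001  1.    -0.001] z [-0.001 -0.001 -1.   ] op 1.0 F [-0.3 -0.4 -0.3]
(array([0.65435464, 0.21564305]), 960, np.float64(0.03505644253794597))
tool dx dy 0.002218901840341264 0.001164406795525541
```

View pics/w3.png

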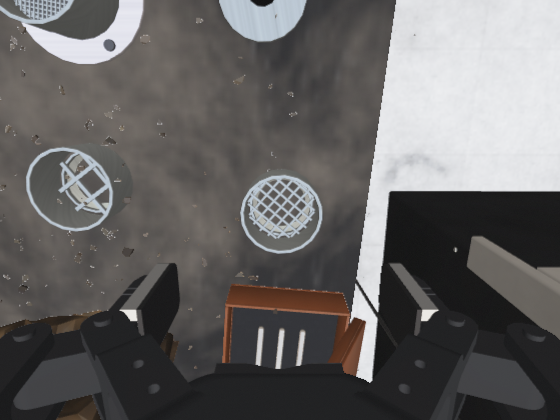

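Medium sieve (mesh of seven wires each way) is at about (281,214), and the orange box edge is clear. Descending.

```bash
python3 -m inch '[0.001,0,0.04,0,0.002,0.001,0.08,0,0.002,0.001,0.11,0,0.002,0.001,0.123,0,0.002,0.001,0.123,0]'| tr '\n' ' ';  python3 -m inch '[0,0,0,0]'| tr '\n' ' '; python3 - <<'E'
from h import *
im,P,uv=cloud('wrist');s,R=state()
r=ring(P,(.6542,.2146),.036);print(r)
print('tool dx dy',r[0][1]-s['tool_pos'][1],r[0][0]-s['tool_pos'][0])
E
```

```text
t: 10.95 tool_pos: [0.6537, 0.2157, 0.03] tool_rot: [0.707, 0.708, -0.002, -0.001] wrist_force: [-0.1, -0.9, 1.1] opening: 1.005 t: 11.05 tool_pos: [0.6556, 0.2167, 0.0328] tool_rot: [0.707, 0.708, 0.001, 0.0] wrist_force: [-0.1, 0.2, 0.2] opening: 0.995 t 11.1 tcp [0.656  0.217  0.0334] x [-0.002  1.     0.001] z [ 0.003  0.001 -1.   ] op 1.001 F [0.7 0.1 0.2]
(array([0.65394245, 0.21567153]), 3739, np.float64(0.034909635781064))
tool dx dy -0.001289214308711123 -0.002076463346088464
```

```bash
python3 -m inch '[-0.001,-0.002,0.001,0,-0.001,-0.002,0.001,0,-0.001,-0.002,0.001,0]'| tr '\n' ' ';  python3 -m inch '[0,0,0,0,0,0,0,0,0,0,0,0,0,0,0,0,0,0,0,0]' 0.4 40 | tr '\n' ' '; python3 -m inch '[0,0,-0.01,0,0,0,-0.04,0,0,0,-0.08,0,0,0,-0.1,0,0,0,-0.1,0]'| tr '\n' ' ' ; python3 - <<'E'
from h import *
im,P,C=held(0.002);z=observe()['tool_pos'][2]
for k in range(0,14,2): print(k,ring(P,C,z+k/1000,.001)[1],end=' ')
E
```

```text
t: 11.4 tool_pos: [0.6531, 0.2159, 0.0311] tool_rot: [0.706, 0.708, 0.0, 0.0] wrist_force: [-0.8, -0.3, -0.1] opening: 0.999 t: 11.9 tool_pos: [0.6531, 0.216, 0.0309] tool_rot: [0.706, 0.708, 0.0, 0.0] wrist_force: [-1.4, -0.7, 5.4] opening: 0.694 t: 12.4 tool_pos: [0.6548, 0.2166, 0.1345] tool_rot: [0.706, 0.708, 0.003, 0.001] wrist_force: [0.7, 0.6, -0.8] opening: 0.697 t 12.45 tcp [0.6536 0.2161 0.1321] x [-0.002  1.     0.001] z [ 0.003  0.001 -1.   ] op 0.692 F [-0.  -0.  -1.3]
held centre [0.6549 0.2172] 2564
0 814 2 840 4 913 6 2317 8 753 10 198 12 190
```

```bash
python3 -m inch '[-0.03,-0.032,0,0,-0.06,-0.064,0,0,-0.09,-0.097,0,0,-0.12,-0.13,0.01,0,-0.142,-0.151,0.02,0]'| tr '\n' ' ';  python3 -m inch '[0,0,0,0,0,0,0,0,0,0,0,0]'| tr '\n' ' '; python3 - <<'E'
from h import *
im,P,C=held(0.002)
print('to go tool x,y',np.round([.0751-C[1],.5042-C[0]],4))
E
```

```text
t: 12.95 tool_pos: [0.4986, 0.0712, 0.1091] tool_rot: [0.707, 0.708, -0.002, -0.001] wrist_force: [0.7, 0.3, -1.4] opening: 0.696 t: 13.25 tool_pos: [0.5029, 0.0744, 0.11] tool_rot: [0.706, 0.708, 0.0, -0.0] wrist_force: [-0.0, 0.8, -0.9] opening: 0.694 t 13.3 tcp [0.503  0.0746 0.1101] x [-0.003  1.     0.001] z [ 0.     0.001 -1.   ] op 0.699 F [ 0.4 -0.4 -1.2]
held centre [0.5037 0.0751] 4267
to go tool x,y [0.     0.0005]
```

```bash
python3 -m inch '[0,0.0005,0.012,0,0,0.0005,0.018,0,0,0.0005,0.02,0,0,0.0005,0.02,0]'| tr '\n' ' '; python3 -m inch '[0,0,0.003,0,0,0,0.006,0,0,0,0.009,0,0,0,0.012,0,0,0,0.012,0]'| tr '\n' ' '; python3 - <<'E'
from h import *
im,P,C=held(0.002)
for z in (.081,.083,.085,.087,.089): print(z,ring(P,C,z,.001)[1])
E
```

```text
t: 13.7 tool_pos: [0.5023, 0.0736, 0.0896] tool_rot: [0.706, 0.708, -0.001, -0.0] wrist_force: [0.6, 0.6, -0.2] opening: 0.696 t: 14.2 tool_pos: [0.5028, 0.0735, 0.0797] tool_rot: [0.706, 0.708, 0.0, 0.001] wrist_force: [-4.5, -0.2, 17.1] opening: 0.696 t 14.25 tcp [0.5028 0.0735 0.0797] x [-0.002  1.    -0.   ] z [ 0.001 -0.    -1.   ] op 0.692 F [-5.4 -0.5 17.6]
held centre [0.5035 0.0741] 4190
0.081 901
0.083 1670
0.085 1556
0.087 184
0.089 216
```

```bash
python3 -m inch '[0,0,-0.002,0,0,0,-0.002,0]'| tr '\n' ' ';python3 -m inch '[0,0,0,0,0,0,0,0,0,0,0,0]' 1| tr '\n' ' '; python3 -m inch '[0,0,-0.03,0,0,0,-0.08,0,0,0,-0.11,0,0,0,-0.11,0,0,0,-0.11,0]'| tr '\n' ' '; cat >> h.py <<'E'
def seat(zr,xy=(.504,.075)):
    im,P,uv=cloud('wrist');state()
    r=ring(P,xy,zr);print('rim',r);c=r[0]
    a=np.arctan2(P[:,1]-c[1],P[:,0]-c[0]);rr=np.hypot(*(P[:,:2]-c).T)
    m=(abs(rr-.0288)<.0008)&(abs(P[:,2]-zr)<.006)
    print('z round rim',[round(float(np.median(P[m&(abs(a-k*.9)<.25),2])),4) for k in range(-3,4) if (m&(abs(a-k*.9)<.25)).any()])
    return im
E
python3 -c "
from h import *
seat(.085)"
```

```text
t: 14.45 tool_pos: [0.5029, 0.0735, 0.0805] tool_rot: [0.706, 0.708, 0.0, 0.0] wrist_force: [-0.5, -0.7, -0.9] opening: 0.695 t: 14.75 tool_pos: [0.5027, 0.0735, 0.0801] tool_rot: [0.706, 0.708, -0.0, -0.0] wrist_force: [-0.3, 0.8, 0.1] opening: 1.002 t: 15.25 tool_pos: [0.5029, 0.0735, 0.1907] tool_rot: [0.706, 0.708, 0.001, 0.0] wrist_force: [0.1, 0.4, 0.1] opening: 0.999 t 15.3 tcp [0.5023 0.0733 0.1898] x [-0.002  1.    -0.   ] z [-0.001 -0.    -1.   ] op 0.999 F [-0.5 -0.6 -0.5]
rim (array([0.50422955, 0.07413463]), 1069, np.float64(0.08404092827246139))
z round rim [0.0839, 0.0842, 0.0842, 0.0844, 0.0841, 0.0844, 0.0838]
```

Medium is seated (84 mm, level). Next the coarse sieve.

```bash
python3 -m inch '[-0.001,0.035,0,0,-0.003,0.07,0.01,0,-0.005,0.105,0.02,0,-0.005,0.132,0.035,0,-0.005,0.132,0.035,0]'| tr '\n' ' '; python3 -m inch '[0,0,0,0,0,0,0,0]'| tr '\n' ' '; python3 - <<'E'
from h import *
im,P,uv=cloud('wrist');s,R=state()
r=ring(P,(.6346,.0685),.042);print(r)
print('tool dx dy',r[0][1]-s['tool_pos'][1],r[0][0]-s['tool_pos'][0])
q=P[(P[:,0]>.66)&(P[:,2]>.06)&(abs(P[:,1]-.07)<.06)&(P[:,2]<.14)];print(len(q),q.min(0) if len(q) else '')
E
```

```text
t: 15.8 tool_pos: [0.6356, 0.0681, 0.1505] tool_rot: [0.707, 0.708, -0.002, -0.001] wrist_force: [-0.7, 0.3, -0.3] opening: 1.002 t: 16.0 tool_pos: [0.6334, 0.069, 0.1547] tool_rot: [0.706, 0.708, -0.001, -0.001] wrist_force: [-0.1, 0.4, -0.6] opening: 1.003 t 16.05 tcp [0.6337 0.069  0.1553] x [-0.003  1.    -0.   ] z [-0.001 -0.    -1.   ] op 1.003 F [-0.2  0.4  0.4]
(array([0.63474758, 0.06858697]), 992, np.float64(0.041039029313818275))
tool dx dy -0.0004157331973771161 0.001060710862569536
826 [0.72649934 0.01000452 0.06002152]
```

```bash
python3 -m inch '[0,0,0.04,0,0,0.001,0.08,0,0,0.001,0.11,0,0,0.001,0.124,0,0,0.001,0.124,0]'| tr '\n' ' ';  python3 -m inch '[0,0,0,0,0,0,0,0]'| tr '\n' ' '; python3 - <<'E'
from h import *
im,P,uv=cloud('wrist');s,R=state()
r=ring(P,(.6346,.0685),.042);print(r)
print('tool dx dy',r[0][1]-s['tool_pos'][1],r[0][0]-s['tool_pos'][0])
E
```

```text
t: 16.55 tool_pos: [0.6344, 0.0688, 0.0302] tool_rot: [0.706, 0.708, -0.001, -0.001] wrist_force: [-0.4, -0.2, 0.8] opening: 1.001 t: 16.75 tool_pos: [0.6369, 0.069, 0.0334] tool_rot: [0.706, 0.708, 0.001, 0.001] wrist_force: [0.8, -0.1, -0.0] opening: 1.003 t 16.8 tcp [0.6368 0.0689 0.0332] x [-0.002  1.     0.   ] z [ 0.003  0.    -1.   ] op 0.999 F [-0.5 -0.3 -0.3]
(array([0.63437498, 0.06864618]), 3734, np.float64(0.04093933863901611))
tool dx dy -0.0002987178556651815 -0.0023994644727011183
```

```bash
python3 -m inch '[0,-0.001,0.001,0,0,-0.001,0.001,0,0,-0.001,0.001,0]'| tr '\n' ' ';  python3 -m inch '[0,0,0,0,0,0,0,0,0,0,0,0,0,0,0,0,0,0,0,0]' 0.4 40 | tr '\n' ' '; python3 -m inch '[0,0,-0.01,0,0,0,-0.04,0,0,0,-0.08,0,0,0,-0.12,0,0,0,-0.13,0]'| tr '\n' ' ' ; python3 -m inch '[0,0,0,0,0,0,0,0]'| tr '\n' ' '; python3 - <<'E'
from h import *
im,P,C=held(0.006);z=observe()['tool_pos'][2]
for k in range(0,18,2): print(k,ring(P,C,z+k/1000,.001)[1],end=' ')
print('to go tool x,y',np.round([.0741-C[1],.5042-C[0]],4))
E
```

```text
t: 17.1 tool_pos: [0.6348, 0.0688, 0.0306] tool_rot: [0.706, 0.708, 0.0, 0.0] wrist_force: [0.2, -0.6, -0.4] opening: 0.997 t: 17.6 tool_pos: [0.6348, 0.0688, 0.0307] tool_rot: [0.706, 0.708, 0.0, 0.0] wrist_force: [-1.9, -1.6, 5.7] opening: 0.703 t: 18.1 tool_pos: [0.6368, 0.0692, 0.1655] tool_rot: [0.706, 0.708, 0.003, 0.002] wrist_force: [0.5, -0.7, 0.5] opening: 0.701 t: 18.3 tool_pos: [0.634, 0.0686, 0.1593] tool_rot: [0.706, 0.708, -0.001, -0.0] wrist_force: [-0.2, 0.0, -1.5] opening: 0.702 t 18.35 tcp [0.6337 0.0686 0.1586] x [-0.002  1.    -0.   ] z [-0.003 -0.    -1.   ] op 0.701 F [-0.8  0.1 -1.1]
held centre [0.6328 0.0693] 2460
0 846 2 815 4 931 6 805 8 721 10 1606 12 1587 14 202 16 222 to go tool x,y [ 0.0048 -0.1286]
```

```bash
python3 -m inch '[0.001,-0.035,0,0,0.002,-0.07,0,0,0.004,-0.1,0,0,0.005,-0.129,0.01,0,0.005,-0.129,0.02,0]'| tr '\n' ' ';  python3 -m inch '[0,0,0,0,0,0,0,0,0,0,0,0]'| tr '\n' ' '; python3 - <<'E'
from h import *
im,P,C=held(0.006)
print('to go tool x,y',np.round([.0741-C[1],.5042-C[0]],4))
E
```

```text
t: 18.85 tool_pos: [0.5009, 0.0734, 0.1387] tool_rot: [0.706, 0.708, -0.002, -0.002] wrist_force: [1.0, 0.6, -1.0] opening: 0.697 t: 19.15 tool_pos: [0.5067, 0.0735, 0.1401] tool_rot: [0.706, 0.708, 0.0, 0.0] wrist_force: [0.0, 0.4, -0.6] opening: 0.702 t 19.2 tcp [0.5066 0.0735 0.1402] x [-0.002  1.     0.   ] z [ 0.  0. -1.] op 0.703 F [ 1.1  0.5 -0.7]
held centre [0.5056 0.0741] 2427
to go tool x,y [-0.     -0.0014]
```

```bash
python3 -m inch '[0,-0.0015,0.01,0,0,-0.0015,0.018,0,0,-0.0015,0.021,0,0,-0.0015,0.021,0]'| tr '\n' ' '; python3 -m inch '[0,0,0.003,0,0,0,0.006,0,0,0,0.009,0,0,0,0.012,0,0,0,0.0125,0]'| tr '\n' ' '; python3 - <<'E'
from h import *
im,P,C=held(0.006)
for z in (.113,.115,.117,.119,.121,.123): print(z,ring(P,C,z,.001)[1])
E
```

```text
t: 19.6 tool_pos: [0.5038, 0.0734, 0.1185] tool_rot: [0.706, 0.708, -0.001, -0.0] wrist_force: [-0.1, 0.8, -0.4] opening: 0.7 t: 20.1 tool_pos: [0.5044, 0.0735, 0.1075] tool_rot: [0.706, 0.708, 0.0, 0.0] wrist_force: [-2.9, -0.4, 13.2] opening: 0.697 t 20.15 tcp [0.5043 0.0735 0.1076] x [-0.002  1.    -0.   ] z [ 0.001 -0.    -1.   ] op 0.704 F [-2.2 -1.2  9.4]
held centre [0.5032 0.0742] 2406
0.113 811
0.115 710
0.117 1584
0.119 1599
0.121 204
0.123 264
```

```bash
python3 -m inch '[0,0,-0.001,0,0,0,-0.001,0]'| tr '\n' ' ';python3 -m inch '[0,0,0,0,0,0,0,0,0,0,0,0]' 1| tr '\n' ' '; python3 -m inch '[0,0,-0.03,0,0,0,-0.08,0,0,0,-0.11,0,0,0,-0.11,0,0,0,-0.11,0]'| tr '\n' ' '; 
python3 -c "
from h import *
cv2.imwrite('pics/w4.png',seat(.119))"
```

```text
t: 20.35 tool_pos: [0.5043, 0.0735, 0.1078] tool_rot: [0.706, 0.708, 0.0, 0.0] wrist_force: [-0.3, 0.4, -0.8] opening: 0.699 t: 20.65 tool_pos: [0.5042, 0.0735, 0.1077] tool_rot: [0.706, 0.708, -0.0, -0.0] wrist_force: [-0.2, 0.3, 0.2] opening: 0.999 t: 21.15 tool_pos: [0.5043, 0.0735, 0.2182] tool_rot: [0.706, 0.708, 0.001, 0.0] wrist_force: [-0.2, -0.1, 0.1] opening: 0.999 t 21.2 tcp [0.5038 0.0733 0.2173] x [-0.002  1.    -0.   ] z [-0.001 -0.    -1.   ] op 1.002 F [-0.5 -0.   0.4]
rim (array([0.50430833, 0.07415693]), 1108, np.float64(0.11804299439384715))
z round rim [0.1179, 0.1182, 0.1185, 0.118, 0.1183, 0.1184, 0.1179]
```

View pics/w4.png

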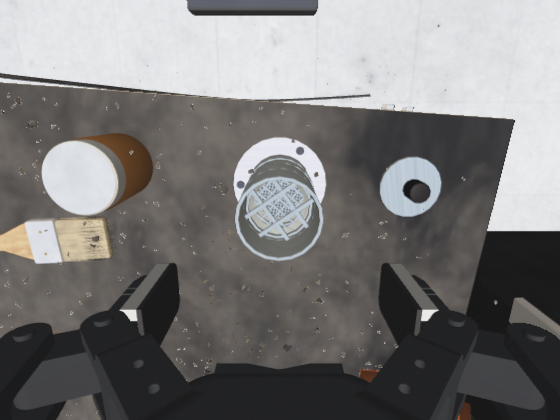

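The stack (coarse rim about (279,218)) is level at 118 mm. Now the lid, at (410,187).

```bash
python3 -m inch '[0.035,0,0,0,0.07,0.001,0,0,0.1,0.001,0.01,0,0.129,0.001,0.04,0,0.129,0.001,0.07,0]'| tr '\n' ' '; python3 -m inch '[0,0,0,0,0,0,0,0]'| tr '\n' ' '; cat >> h.py <<'E'
def lidpos(xy,zk,zd):
    "knob centre (top face at zk) and disc centre (top at zd)"
    im,P,uv=cloud('wrist');s,R=state(); out=[]
    for z,r in((zk,.014),(zd,.04)):
        q=P[(abs(P[:,2]-z)<.0025)&(np.hypot(*(P[:,:2]-xy).T)<r)]
        if len(q)>20:
            (c,rad)=cv2.minEnclosingCircle(q[:,:2].astype(np.float32)); print('z',round(float(np.median(q[:,2])),4),'mean',q.mean(0)[:2].round(4),'circle',np.round(c,4),round(rad,4),'to go tool',np.round([c[1]-s['tool_pos'][1],c[0]-s['tool_pos'][0]],4))
    return im,P
E
python3 - <<'E'
from h import *
lidpos((.5052,.2022),.036,.012)
E
```

```text
t: 21.7 tool_pos: [0.5038, 0.2076, 0.1459] tool_rot: [0.704, 0.71, 0.001, -0.001] wrist_force: [-0.6, 0.2, -0.3] opening: 1.004 t: 21.9 tool_pos: [0.5043, 0.2017, 0.1469] tool_rot: [0.706, 0.708, -0.002, -0.0] wrist_force: [0.0, -0.8, 0.5] opening: 0.998 t 21.95 tcp [0.5051 0.2017 0.1479] x [-0.001  1.    -0.001] z [-0.001 -0.001 -1.   ] op 1.005 F [-0.8  0.3  0.3]
z 0.0363 mean [0.5049 0.2026] circle [0.5053 0.2027] 0.01 to go tool [0.0009 0.0002]
z 0.0124 mean [0.5035 0.2026] circle [0.5057 0.2025] 0.03 to go tool [0.0008 0.0006]
```

```bash
python3 -m inch '[0.001,0,0.04,0,0.001,0,0.08,0,0.001,0,0.1,0,0.001,0,0.103,0,0.001,0,0.103,0]'| tr '\n' ' ';  python3 -m inch '[0,0,0,0,0,0,0,0,0,0,0,0]' 0.5| tr '\n' ' '; python3 - <<'E'
from h import *
im,P=lidpos((.5052,.2022),.036,.012)
E
```

```text
t: 22.45 tool_pos: [0.5057, 0.2032, 0.0458] tool_rot: [0.707, 0.708, 0.0, 0.0] wrist_force: [0.2, -0.2, 0.4] opening: 0.998 t: 22.75 tool_pos: [0.5056, 0.2037, 0.046] tool_rot: [0.706, 0.708, 0.001, 0.0] wrist_force: [-0.2, -0.3, -0.1] opening: 0.514 t 22.8 tcp [0.5054 0.2036 0.0457] x [-0.002  1.     0.001] z [ 0.001  0.001 -1.   ] op 0.501 F [-0.1  0.8 -0.1]
z 0.0362 mean [0.5044 0.2026] circle [0.5051 0.2024] 0.0101 to go tool [-0.0012 -0.0003]
z 0.0123 mean [0.5006 0.2035] circle [0.5056 0.2028] 0.0303 to go tool [-0.0008  0.0002]
```

```bash
python3 -m inch '[-0.001,0,0.002,0,-0.001,0,0.002,0,-0.001,0,0.002,0]'| tr '\n' ' ';  python3 -m inch '[0,0,0,0,0,0,0,0,0,0,0,0,0,0,0,0,0,0,0,0]' 0 40| tr '\n' ' '; python3 -m inch '[0,0,-0.01,0,0,0,-0.05,0,0,0,-0.09,0,0,0,-0.12,0,0,0,-0.135,0]'| tr '\n' ' ' ; python3 -m inch '[0,0,0,0,0,0,0,0]'| tr '\n' ' '; python3 - <<'E'
from h import *
z=observe()['tool_pos'][2];xy=observe()['tool_pos'][:2]
im,P=lidpos(xy,z-.008,z-.031);cv2.imwrite('pics/w5.png',im)
q=P[(np.hypot(*(P[:,:2]-xy).T)<.04)&(P[:,2]<z-.02)&(P[:,2]>z-.05)];print(np.histogram(q[:,2]-z,bins=np.arange(-.045,-.019,.002)))
E
```

```text
t: 23.1 tool_pos: [0.5048, 0.2024, 0.0427] tool_rot: [0.706, 0.708, -0.0, -0.0] wrist_force: [0.2, 0.4, -0.6] opening: 0.506 t: 23.6 tool_pos: [0.5049, 0.2026, 0.0429] tool_rot: [0.706, 0.708, 0.0, 0.0] wrist_force: [-0.6, -0.6, 2.5] opening: 0.212 t: 24.1 tool_pos: [0.5057, 0.2029, 0.1813] tool_rot: [0.706, 0.708, 0.002, 0.001] wrist_force: [0.2, 0.7, -0.3] opening: 0.217 t: 24.3 tool_pos: [0.5046, 0.2023, 0.1777] tool_rot: [0.706, 0.708, -0.0, 0.0] wrist_force: [0.1, -0.2, -0.5] opening: 0.214 t 24.35 tcp [0.5043 0.2021 0.177 ] x [-0.002  1.    -0.001] z [-0.001 -0.001 -1.   ] op 0.216 F [-0.3  0.5 -1.3]
z 0.1709 mean [0.5039 0.2029] circle [0.5043 0.2029] 0.0139 to go tool [ 0.0008 -0.    ]
z 0.1471 mean [0.4936 0.2029] circle [0.5054 0.2026] 0.0303 to go tool [0.0005 0.001 ]
(array([   0,    0,    0,    0,    3,   84, 1388, 4093,   18,    6,   62,
        130]), array([-0.045, -0.043, -0.041, -0.039, -0.037, -0.035, -0.033, -0.031,
       -0.029, -0.027, -0.025, -0.023, -0.021]))
```

View pics/w5.png

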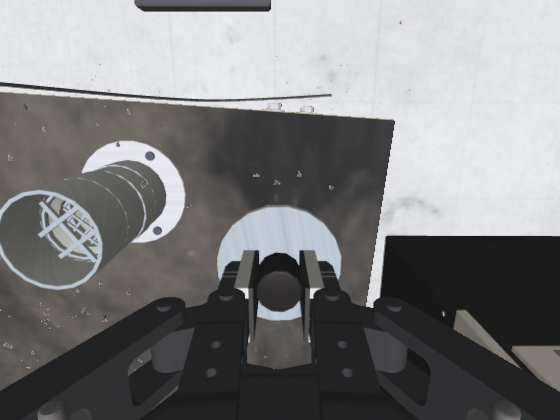

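The lid is held level by its knob at (278,283). Carrying it over the stack.

```bash
python3 -m inch '[-0.03,0,-0.01,0,-0.06,0,-0.01,0,-0.09,-0.001,-0.01,0,-0.118,-0.001,-0.01,0,-0.1285,-0.001,-0.005,0]'| tr '\n' ' '; python3 -m inch '[0,0,0,0,0,0,0,0,0,0,0,0]'| tr '\n' ' '; python3 - <<'E'
from h import *
z=observe()['tool_pos'][2];xy=observe()['tool_pos'][:2]
im,P=lidpos(xy,z-.008,z-.0295);print('target .0742 .5043')
E
```

```text
t: 24.85 tool_pos: [0.5037, 0.0707, 0.1817] tool_rot: [0.708, 0.707, -0.001, -0.0] wrist_force: [-0.5, -0.8, -1.5] opening: 0.215 t: 25.15 tool_pos: [0.5041, 0.0758, 0.1825] tool_rot: [0.706, 0.709, 0.0, -0.0] wrist_force: [-0.7, 0.6, -1.6] opening: 0.214 t 25.2 tcp [0.5041 0.0757 0.1826] x [-0.004  1.     0.001] z [-0.     0.001 -1.   ] op 0.212 F [-0.   0.7 -0.7]
z 0.1758 mean [0.5033 0.0764] circle [0.5033 0.0762] 0.0137 to go tool [ 0.0005 -0.0008]
z 0.1519 mean [0.4933 0.0765] circle [0.5047 0.0767] 0.0301 to go tool [0.001  0.0006]
target .0742 .5043
```

```bash
python3 -m inch '[-0.0015,0,0.006,0,-0.0022,0,0.012,0,-0.0022,0,0.017,0,-0.0022,0,0.017,0]'| tr '\n' ' '; python3 -m inch '[0,0,0.003,0,0,0,0.006,0,0,0,0.009,0,0,0,0.012,0,0,0,0.013,0]'| tr '\n' ' '; python3 - <<'E'
from h import *
z=observe()['tool_pos'][2];xy=observe()['tool_pos'][:2]
im,P=lidpos(xy,z-.008,z-.0295);print('disc should read .123')
E
```

```text
t: 25.6 tool_pos: [0.5036, 0.0717, 0.1648] tool_rot: [0.706, 0.708, -0.001, -0.001] wrist_force: [1.3, -0.0, -1.6] opening: 0.213 t: 26.1 tool_pos: [0.5046, 0.0719, 0.1536] tool_rot: [0.706, 0.708, 0.0, 0.0] wrist_force: [-3.4, -0.9, 16.4] opening: 0.217 t 26.15 tcp [0.5046 0.0719 0.1537] x [-0.002  1.    -0.   ] z [ 0.001 -0.    -1.   ] op 0.213 F [-3.  -0.4 10.2]
z 0.147 mean [0.5038 0.0726] circle [0.5042 0.0719] 0.0138 to go tool [ 0.     -0.0004]
z 0.1232 mean [0.4936 0.0725] circle [0.5052 0.0723] 0.0302 to go tool [0.0004 0.0006]
disc should read .123
```

```bash
python3 -m inch '[0,0,-0.001,0,0,0,-0.001,0]'| tr '\n' ' ';python3 -m inch '[0,0,0,0,0,0,0,0,0,0,0,0]' 0.6| tr '\n' ' '; python3 -m inch '[0,0,-0.03,0,0,0,-0.07,0,0,0,-0.1,0,0,0,-0.1,0,0,0,-0.1,0]'| tr '\n' ' ';python3 -m inch '[0.04,0,0,0,0.08,0,0,0,0.12,0,0,0,0.15,0,0,0,0.15,0,0,0]'| tr '\n' ' '; python3 - <<'E'
from h import *
state()
for c in('top','side'):
    im,P,uv=cloud(c)
    if c=='side':cv2.imwrite('pics/s2.png',cv2.resize(im[120:300,200:400],None,fx=4,fy=3.3))
    c0=np.array([.5043,.0742]);rr=np.hypot(*(P[:,:2]-c0).T);a=np.arctan2(P[:,1]-c0[1],P[:,0]-c0[0])
    m=(rr<.04)&(abs(P[:,2]-.124)<.006);q=P[m]
    A=np.c_[q[:,:2]-c0,np.ones(len(q))];f=np.linalg.lstsq(A,q[:,2],rcond=None)[0]
    k=P[(rr<.02)&(abs(P[:,2]-.148)<.004)]
    print(c,'disc z',np.median(q[:,2]),len(q),'tilt deg',np.degrees(f[:2]).round(2),'centre',np.round(cv2.minEnclosingCircle(q[:,:2].astype('f4'))[0],4),'knob',np.round(k.mean(0),4))
    for n in('jar','brush'):print(n,[np.round(r['at'],3) for r in search_frame(c,n)[:1]])
E
```

```text
t: 26.35 tool_pos: [0.5043, 0.0718, 0.1539] tool_rot: [0.706, 0.708, 0.0, 0.0] wrist_force: [-0.2, -0.4, -0.0] opening: 0.217 t: 26.65 tool_pos: [0.5041, 0.0718, 0.1537] tool_rot: [0.706, 0.708, -0.0, -0.0] wrist_force: [-0.1, -0.0, 0.4] opening: 0.597 t: 27.15 tool_pos: [0.5043, 0.0718, 0.2542] tool_rot: [0.706, 0.708, 0.001, 0.0] wrist_force: [-1.0, 0.4, -0.4] opening: 0.601 t: 27.65 tool_pos: [0.5021, 0.227, 0.2521] tool_rot: [0.704, 0.71, -0.0, -0.002] wrist_force: [-1.1, 1.1, -0.2] opening: 0.604 t 27.65 tcp [0.5021 0.227  0.2521] x [-0.009  1.     0.002] z [-0.003  0.002 -1.   ] op 0.604 F [-1.1  1.1 -0.2]
top disc z 0.12419131215396956 811 tilt deg [ 0.12 -0.2 ] centre [0.5055 0.0713] knob [0.506  0.0699 0.1479]
jar [array([ 0.49 , -0.083,  0.08 ])]
brush [array([ 0.564, -0.166,  0.012])]
side disc z 0.12345435917452077 387 tilt deg [ 0.74 -3.49] centre [0.501  0.0751] knob [0.5034 0.075  0.147 ]
jar [array([ 0.475, -0.056,  0.064])]
brush []
```

View pics/s2.png

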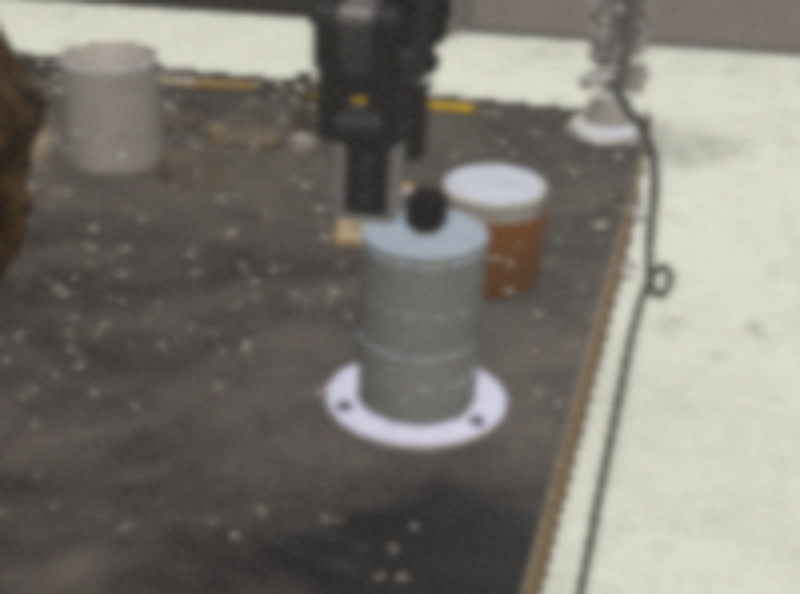

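The side view shows a straight, closed stack with the knob at (427,208) and the gripper clear of it. In the top view the lid disc reads 124 mm with 0.2° tilt, which is the seated height. Handing in.

```bash
python3 -m inch '[0,0,0,0,0,0,0,0]'| tr '\n' ' '; python3 -c "
from plant import *
hand_in()"
```

```text
t: 28.15 tool_pos: [0.504, 0.2211, 0.2538] tool_rot: [0.707, 0.707, -0.0, 0.0] wrist_force: [0.1, 0.1, 0.7] opening: 0.604 the job is handed in; nothing more can be done
```

The stack is built on the pan in the order asked: fine, medium, coarse, then lid. I handed it in at 28 s, with the gripper open and clear of it; no verdict is reported.

- **Seating:** After release, the rims of the fine, medium and coarse sieves read 56, 84 and 118 mm. Seated height is 57, 85 and 119 mm, and the wrist camera reads about 1 mm low. Each rim was level all round to within 1 mm. The top camera put the lid disc at 124 mm, its seated height, with about 0.2° of tilt.
- **Forces:** The highest wrist force I read was about 34 N, while pressing the fine sieve in; the limit is 120 N.
- **Jar and brush:** The arm never went near either. In the top view both were found within 4 mm of their starting positions, which is within the network's error.
- **Checks that disagreed or failed:**
  - The side camera's plane fit gave a 3.5° lid tilt. I put that down to wall points in the fit, since its disc height and picture look right.
  - The last side-view search did not find the brush, which was partly hidden behind the stack and gripper.
  - That same search put the jar about 14 mm from its first side-view position. The stack partly hid the jar as well, and the top view shows it unmoved.
- **Regrip:** I gripped the fine sieve twice. The first grip was too high and shifted it about 5 mm on the bench before I picked it up.

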